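Shut and lock the filter hatch of a bench dust unit

ROBOT

A 7-joint arm with a two-finger parallel gripper is mounted at the origin on a cart in front of the work surface, level with it; the furniture and walls round the work are solid. World frame = base frame: x ahead of the robot, y to its left, z up, the work surface at z = 0. Lengths are in m, angles in rad, forces in N, time in s.
With the tool pointing down it reaches from about 0.4 to 0.85 m from the base axis. Payload 4.5 kg.
Tool frame: the origin (TCP) lies at the very end of the fingers, on their centre line; the grasp point (between the pads) lies 19 mm behind it (manip.grip_depth is the x of the grasp point in the tool frame, in m); x points along the fingers, z is the direction in which the jaws open and shut, and the axes are right-handed (so a half turn about x gives the same grasp; the last joint's range is limited). The gripper opens to 85 mm and grips with 20 to 120 N. Pads are 22 mm wide; open, the fingers measure 114 mm over their backs; the gripper's body (76 mm by 85 mm) begins 54 mm behind the grasp point. The pads swing forward as they close: fully open they stand 13 mm farther back than shut.
Start: joints at [-1.109, 0.689, -0.195, 1.565, 0.157, 0.902, -0.215], TCP at [0.259, 0.569, 0.231] pointing down, gripper open.
Joint ranges: [-3.01, 3.01], [-0.46, 2.08], [-1.47, 1.51], [0.13, 2.56], [-1, 4.14], [0.04, 2.09], [-2.66, 2.66]. Speed limits (rad/s): [2.57, 2.57, 3.14, 3.14, 3.14, 3.14, 3.14].

INTERFACE

Orientations are given as [roll, pitch, yaw] about the fixed x, y, z axes, in that order (R = Rz(yaw) Ry(pitch) Rx(roll)).
In Python, from cell import manip, imaging, nets gives the robot as it stands.
- The arm moves only by the shell command python3 -m inch 'ROWS'. ROWS is JSON, a list that holds one entry, the list of rows, each a list of 5 numbers: the shift along the tool's x, y, z in m, then the turn about the tool's x in degrees, then the opening, from 0 (shut) to 1 (fully open). In form: [[[dx, dy, dz, twist, grip], ...]]. A call has 1 to 20 rows; each row is the pose to reach, as a shift and turn from the pose commanded when the call began, along the tool's axes at that moment; what a row does not reach only later rows make up. A row lasts 1/10 s, in which the tool goes at most 50 mm and 8.59 degrees, less where a joint would pass 70% of its speed; a pose out of reach is approached as far as the arm can. A call with a gripper value outside its range is refused whole. The fingers move at their own pace and stop on an object; the grip force is fixed at half the most. Time passes only in rows, so rows that repeat a pose let the fingers close. It gives the time, the measured TCP pose, the force and the opening at its end, in the units of the state.
- manip.get_state(): the state, without advancing time (a new reading comes with each control period).
- imaging.grab_frame(name): name is "scene" or "top" or "wrist"; returns a dict with "image" (400x640x3 uint8, red, green, blue), "fx", "fy", "cx", "cy" (pixels), "dist_coeffs" ([k1, k2, p1, p2, k3] as OpenCV has them; the pictures are not rectified), "world_from_camera" (4x4, takes a point from camera to world coordinates). Camera axes: x right, y up, looking along -z (the intrinsics and any distortion apply to the point x, -y, -z); pixel columns grow to the right and rows downward; lengths in m; the calibration is good to about 2 mm. A picture is of the moment at which its call begins. There is no depth.
- manip.finish_job(): hands the job in, once; it reports no verdict.
Trained networks look in a picture, given as the dict that the camera call returned (one of the last four; its "shot" number tells which), for a name from the list of things; names that differ only in an ending like _2 or _b are one class to them, and where a whole thing is asked for, a point or a joint stands for the part that bears it (a point fixed in the world has none). Each returns a list of dicts, best first, with "conf" (0 to 1); they miss things now and then, are a little off and sometimes report something else, mostly with a low value. They report only what shows in the picture. A call takes as long as a camera call.
- nets.find_in(picture, name): "uv" ([column, row] in pixels, amid what is visible of it).
- nets.cut_out(picture, name): "region" (400x640 bool, what is visible of it) and "uv" ([column, row] in pixels, amid what is visible of it).
- nets.spot_point(picture, name): "uv" ([column, row] in pixels: a listed point, or the origin of a listed thing).
The state is a dict: "t": time; "qpos": joint angles; "joint_vel": joint speeds; "tau": joint torques, N m; "eef_pos": TCP position; "tcp_rot": TCP orientation; "force": force on the tool from outside, world axes, zero at the start; "ft_torque": the same for the moment, N m; "width": opening from 0.0 (shut) to 1.0 (fully open).
Only numpy, scipy, OpenCV 4.12 (cv2) and the standard library are available. Lean on these libraries where they do the work, as an engineer would, in place of code of your own. Each camera call takes 0.05 s, during which the arm holds its last target.

TASK

The filter of the bench dust unit has been changed and its hatch still stands open. Push the hatch down onto its buffers, then set a fingertip in the slot of the quarter-turn fastener, press the hatch home against the springs and turn the fastener clockwise as far as it goes, so that the hatch stays locked flush. Only push, press and turn with the fingertips: do not lift the hatch or take hold of it from underneath, leave the loose things on and around the unit where they are, and finish clear of everything.

Things in the scene. Friction and masses are not known exactly. Their poses are not given: they have to be found in the camera images.
- filter_unit: bench dust filter unit: grey sheet-metal box fixed to the bench, 200 mm deep (x), 250 mm wide (y), deck at z = 110 mm, grille at the front (-x), 44 mm hose spigot standing 29 mm out of its +y side; origin at the centre of its underside. The hatch lies over the deck, centred at y = +30 mm; its hinge line runs along y at x = 80.5, z = 112 mm of the unit.
- hatch (a joint): opening angle (rad) of the hatch, a grey plate 158 mm long (x), 150 wide, 10 thick, hinged on its far (+x) edge, so that its front edge lifts; 36 mm of plain plate lie on each side of the fastener. 0 = fully home, outer face at z = 122 mm of the unit. Starts at 0.5 to 0.9 and stays where it is left (friction hinge, 0.26 N m). Black lining underneath, not to be touched.
- hatch_front (a point): middle of the hatch's front (free) edge, on the outer face, 160 mm from the hinge line; moves with the hatch. Two spring buffers under the front corners stop the hatch at about 0.057 rad, 9 mm open at this edge; pressing it home from there takes about 10 N at the fastener, and it springs up again unless locked.
- fastener (a joint): turn (rad) of the quarter-turn fastener: 0 open (starts at 0 to 0.3), growing clockwise seen from above, stop at 1.571 = locked. It swings a 50 mm cam tongue under the hatch from the right (-y) to the front (-x), below a fixed keeper. With the hatch up on its buffers the keeper blocks the tongue at about 0.77; with the hatch pressed home it turns freely (about 0.05 N m), then holds the hatch.
- slot (a point): centre of the slot's floor, on the fastener's axis, 90.5 mm from the hinge line. The fastener is an aluminium disc of 77 mm diameter, flush with the hatch's outer face, its straight slot 66 mm long, 26 wide (32 at the chamfered mouth), 14 deep. The point turns with it: y along the slot, z out of the hatch. The slot lies along the unit's y when open, along its x when locked.
- marker_pen: black marker pen, 12 mm thick and 131 mm long (its own y axis), lying roughly front to back on the deck strip to the right of the hatch; origin at its underside, as for the loose things below
- pumice_jar: white-capped glass jar, 48 mm wide and 52 mm high, to the left of the unit
- wax_lump: yellow-brown lump of wax, 41 x 50 x 19 mm, to the left of the unit, farther back
- bench_brush: wooden bench brush, 22 x 160 x 19 mm, lying at the right end of the bench
- side_cutters: side cutters with black handles, 51 x 118 x 11 mm, to the right of the unit
- calliper: steel sliding calliper, 65 x 225 x 8 mm, lying to the right of the cutters

How it is judged:
On the way, in this order (a step that is already met when the one before it is completed fails the run):
1. the hatch is pressed down home past its buffers with the fastener not yet turned (value of joint hatch below 0.03 rad and value of joint fastener below 1.1 rad), for 0.1 s.
2. the hatch is home and the fastener has been turned to its stop (value of joint hatch below 0.015 rad and value of joint fastener above 1.43 rad), for 0.2 s.
At the end, for the whole second after the job is handed in: The hatch is home (within 0.015 rad, about 2 mm at its front edge) and stays there with nothing touching it, held by the fastener, which is turned at least 1.43 of its 1.571 rad (all of step 2).
It fails at once if the hatch is lifted: raised past 1.0 rad, or swung upward while it stands off its buffers (value of joint hatch above 1 rad or (value of joint hatch above 0.15 rad and velocity of joint hatch above 0.15 rad/s)).
It fails at once if the hatch is taken hold of or touched from underneath (contact force between the fingers and lining0 above 0.5 N or contact force between the fingers and lining1 above 0.5 N or contact force between the fingers and lining2 above 0.5 N or contact force between the fingers and lining3 above 0.5 N).
It fails at once if one of the loose things on or round the unit is moved more than 20 mm or lifted (distance of any of marker_pen, pumice_jar, wax_lump, side_cutters, calliper, bench_brush from where it was at the start of the episode above 0.02 m).
It also fails if it takes over 48 s, if anything falls off the work surface, if the arm or the gripper's body presses on something with over 40 N, if the wrist force passes 120 N, or if a joint passes its speed limit or range.

## Working session

There is one attempt and no reset: what is moved stays moved. The work goes in short steps, Python scripts to look and compute and a shell command to move; the robot and the scene stay as the last step left them, time stands still between calls to the robot, and variables do not carry over. Pictures are saved under pics/ and viewed, and the job is handed in when it is done.

```bash
ls; mkdir -p pics
python3 - <<'E'
from cell import manip, imaging, nets
import cv2
print(manip.get_state())
for n in ["scene","top"]:
    f=imaging.grab_frame(n); cv2.imwrite(f"pics/{n}0.png",f["image"][...,::-1])
    print(n,f["fx"],f["fy"],f["cx"],f["cy"],f["dist_coeffs"],f["world_from_camera"])
    for k in ["hatch_front","slot","filter_unit"]:
        print(k,[(r["uv"],r["conf"]) for r in nets.spot_point(f,k)][:2])
print(manip.get_state()["t"])
E
```

```text
pics
{'t': 0.0, 'qpos': array([-1.10920665,  0.69002377, -0.19453346,  1.56638444,  0.15730145,
        0.9025142 , -0.21509448]), 'joint_vel': array([-1.18906588e-04,  4.63643075e-04,  5.98838847e-04,  4.57958565e-04,
        1.64572679e-03, -8.40725191e-05, -7.39112350e-04]), 'tau': array([ 4.34172844e-04, -5.39611208e+01, -1.26621343e+00, -1.58536112e+01,
        9.10161703e-03,  9.59396479e-03, -1.24026016e-05]), 'eef_pos': array([0.25904462, 0.56804142, 0.23044897]), 'tcp_rot': array([-3.07479175,  1.5688605 , -1.93167427]), 'force': array([ 0.50500046, -0.24421791,  0.12021581]), 'ft_torque': array([-0.00470119,  0.00122638, -0.01708854]), 'width': 0.9975231423074494}
scene 443.32352293280775 443.32352293280775 314.65667771099186 198.15921320049267 [-0.11210705  0.          0.          0.          0.        ] [[-0.89353635  0.19533124 -0.40427527 -0.00937634]
 [-0.4488578  -0.36669399  0.81490011  1.19903588]
 [ 0.01093014  0.90960498  0.41533036  0.63248917]
 [ 0.          0.          0.          1.        ]]
hatch_front [([295.5, 180.9], 0.92), ([371.6, 190.9], 0.69)]
slot [([284.6, 199.7], 0.59), ([291.3, 251.4], 0.38)]
filter_unit [([292.7, 250.3], 0.69)]
top 408.56307230495423 408.56307230495423 324.7837276789362 200.26358022153502 [0.02026041 0.         0.         0.         0.        ] [[ 1.76946266e-02  9.75883872e-01 -2.17571983e-01  2.51676249e-01]
 [-9.99830482e-01  1.83781389e-02  1.11826101e-03  1.67128625e-01]
 [ 5.08986100e-03  2.17515313e-01  9.76043637e-01  1.12891693e+00]
 [ 0.00000000e+00  0.00000000e+00  0.00000000e+00  1.00000000e+00]]
hatch_front [([212.1, 201.1], 0.47)]
slot [([425.4, 219.6], 0.67), ([261.3, 181.9], 0.57)]
filter_unit [([279.7, 201.9], 0.88)]
0.4
```

View pics/scene0.png

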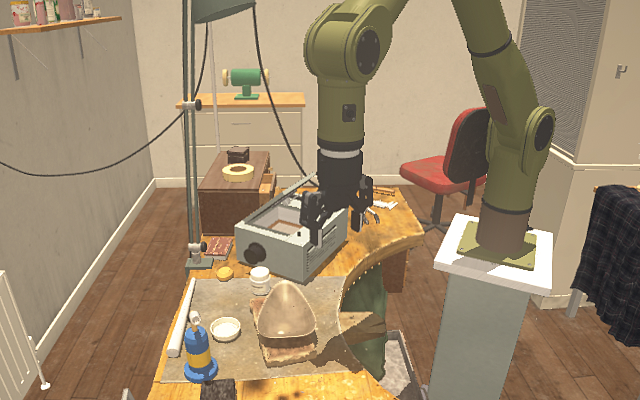

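View pics/top0.png

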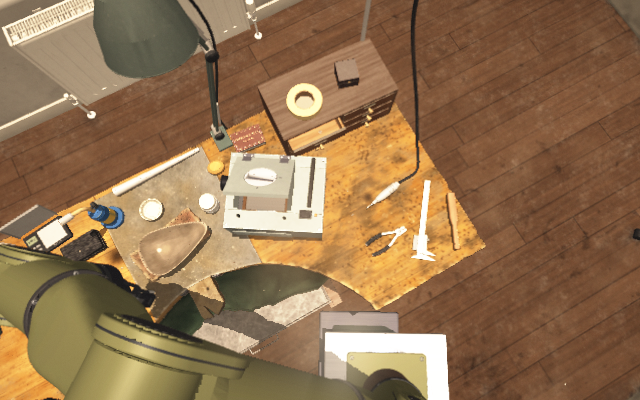

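The scene picture shows the open unit at about (290,235) with its spigot toward the camera. In the top picture the unit is at (275,195) with the raised hatch at (260,177). I'll zoom in.

Run:
```python
from cell import manip, imaging, nets
import cv2,numpy as np
f=imaging.grab_frame("top")
c=f["image"][135:255,195:355,::-1]
cv2.imwrite("pics/top1.png",cv2.resize(c,None,fx=5,fy=5,interpolation=cv2.INTER_CUBIC))
for k in ["hatch","fastener","marker_pen","filter_unit"]:
    r=nets.cut_out(f,k)
    for q in r[:2]:
        v,u=np.nonzero(q["region"]);print(k,q["conf"],q["uv"],u.min(),u.max(),v.min(),v.max(),len(u))
g=imaging.grab_frame("wrist"); cv2.imwrite("pics/wrist1.png",g["image"][...,::-1])
print(g["fx"],g["cx"],g["cy"],g["dist_coeffs"],g["world_from_camera"])
```

```text
hatch 0.88 [260.5, 178.0] 224 294 157 197 2386
fastener 0.88 [257.7, 176.4] 244 275 169 185 430
fastener 0.62 [219.4, 165.6] 208 224 160 174 199
marker_pen 0.59 [309.8, 181.7] 307 314 159 206 195
filter_unit 0.9 [271.9, 194.5] 220 325 153 237 7891
304.77422509304427 318.9582698093478 197.63309585468878 [-0.05928633  0.          0.          0.          0.        ] [[ 4.16170221e-01 -8.68161454e-01 -2.70366486e-01  1.89588896e-01]
 [ 9.09286661e-01  3.97458228e-01  1.23388510e-01  6.00171273e-01]
 [ 3.38236030e-04 -2.97191263e-01  9.54817909e-01  3.73671512e-01]
 [ 0.00000000e+00  0.00000000e+00  0.00000000e+00  1.00000000e+00]]
```

View pics/top1.png

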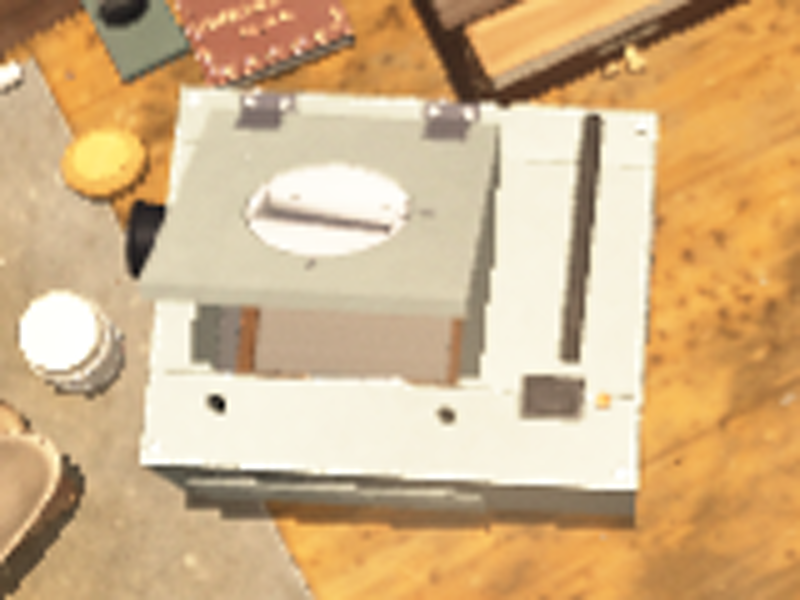

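View pics/wrist1.png

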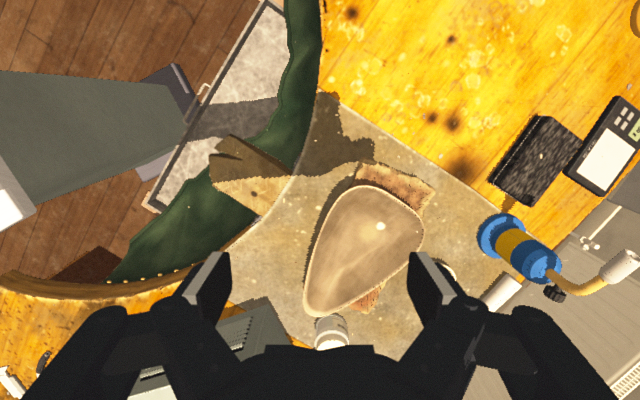

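```bash
cat > h.py <<'E'
import numpy as np,cv2
from scipy.optimize import least_squares
from scipy.spatial.transform import Rotation as R
def proj(f,P):
    T=np.linalg.inv(np.array(f["world_from_camera"])); p=np.atleast_2d(P)@T[:3,:3].T+T[:3,3]
    p=p*[1,-1,-1]
    K=np.array([[f["fx"],0,f["cx"]],[0,f["fy"],f["cy"]],[0,0,1.]])
    return cv2.projectPoints(p.reshape(-1,1,3),np.zeros(3),np.zeros(3),K,np.array(f["dist_coeffs"]))[0].reshape(-1,2)
def unit2w(q,P):
    c,s=np.cos(q[2]),np.sin(q[2]);P=np.atleast_2d(P)
    return np.c_[q[0]+c*P[:,0]-s*P[:,1],q[1]+s*P[:,0]+c*P[:,1],P[:,2]]
def hpt(a,d,y,n=0.010):
    # d from hinge line along hatch, n height above hinge line plane (outer face n=.010)
    return np.array([0.0805-d*np.cos(a)+n*np.sin(a), y, 0.112+d*np.sin(a)+n*np.cos(a)])
E
python3 - <<'E'
from h import *
from cell import imaging
f=imaging.grab_frame("top")
z=lambda u,v:(195+(u-2)/5,135+(v-2)/5)
C=np.array([z(180,88),z(658,115),z(632,490),z(142,465)])
P=np.array([[.1,.125,.11],[.1,-.125,.11],[-.1,-.125,.11],[-.1,.125,.11]])
s=least_squares(lambda q:(proj(f,unit2w(q,P))-C).ravel(),[.45,.27,0]);print(s.x,s.fun)
q=s.x
H=np.array([z(145,292),z(465,307)])
for a in np.arange(.4,1,.1):
    print(a,proj(f,unit2w(q,[hpt(a,.16,.105),hpt(a,.16,-.045)]))-H, proj(f,unit2w(q,[hpt(a,.0905,.03)])))
E
```

```text
[ 0.49891338  0.29330873 -0.03710805] [ 0.07737295 -0.16881336 -0.14784372 -0.37771771  0.74086418  0.45941661
 -0.67054495  0.01094352]
0.4 [[ 1.45522334 14.77310547]
 [ 1.04438831 15.24904669]] [[260.96435073 186.11827026]]
0.5 [[ 0.41916309 10.26971266]
 [ 0.80688657 10.78898077]] [[260.67356244 183.40605183]]
0.6 [[-0.49089753  5.16032004]
 [ 0.63756162  5.71986194]] [[260.43818529 180.41853101]]
0.7 [[-1.2580726  -0.50482452]
 [ 0.54106935  0.09128231]] [[260.26203482 177.18727316]]
0.7999999999999999 [[-1.86714865 -6.66200925]
 [ 0.52097613 -6.03368206]] [[260.14817596 173.74842048]]
0.8999999999999999 [[ -2.3051558  -13.23468083]
 [  0.57956489 -12.57907433]] [[260.09882636 170.14220102]]
```

```bash
cat >> h.py <<'E'
def ray(f,u,v):
    K=np.array([[f["fx"],0,f["cx"]],[0,f["fy"],f["cy"]],[0,0,1.]])
    n=cv2.undistortPoints(np.array([[[u,v]]],float),K,np.array(f["dist_coeffs"]))[0,0]
    W=np.array(f["world_from_camera"]); d=W[:3,:3]@np.array([n[0],-n[1],-1]); return W[:3,3],d/np.linalg.norm(d)
def onz(f,u,v,z):
    o,d=ray(f,u,v); return o+d*(z-o[2])/d[2]
def tri(*rs):
    A=sum(np.eye(3)-np.outer(d,d) for o,d in rs);b=sum((np.eye(3)-np.outer(d,d))@o for o,d in rs)
    x=np.linalg.solve(A,b);return x,[np.linalg.norm((np.eye(3)-np.outer(d,d))@(x-o)) for o,d in rs]
Q=np.array([0.4989,0.2933,-0.0371])
def tool(s):
    return R.from_euler("xyz",s["tcp_rot"]).as_matrix()
E
python3 - <<'E'
from h import *
from cell import imaging,manip
f=imaging.grab_frame("top");g=imaging.grab_frame("scene")
print("shade",tri(ray(f,147,75),ray(g,225,20)), tri(ray(f,210,60),ray(g,190,105)))
print("lampbase",onz(f,218,140,0), onz(g,195,262,0))
s=manip.get_state();print(s["t"],s["eef_pos"]);print(tool(s).round(3))
# slot angle
z=lambda u,v:(195+(u-2)/5,135+(v-2)/5)
# slot lower mouth edge: points on outer face, slot dir
def hw(a,d,y,n=.01): return unit2w(Q,[hpt(a,d,y,n)])
def slotpts(a,th):
    out=[]
    for l,w in [(.033,.016),(-.033,.016),(-.033,-.016),(.033,-.016)]: # l along +y, w along +x(unit,toward hinge)
        y=l*np.cos(th)-w*np.sin(th)*-1*-1 if 0 else l*np.cos(th)-w*np.sin(th)
        x=l*np.sin(th)+w*np.cos(th)
        out.append(hpt(a,.0905-x,.03+y))
    return unit2w(Q,out)
for th in [0,.1,.2,.3]:
    print(th,((proj(f,slotpts(.7,th))-[195,135])*5+2).round(0).tolist())
E
```

```text
shade (array([0.56441932, 0.43544153, 0.58797559]), [np.float64(0.011953429049637991), np.float64(0.011953429049637957)]) (array([0.70620818, 0.40530004, 0.39511594]), [np.float64(0.01035124627732138), np.float64(0.010351246277321204)])
lampbase [0.67756823 0.48052208 0.        ] [0.70225278 0.46509103 0.        ]
0.85 [0.25928579 0.56874368 0.23133598]
[[ 0.    -0.91   0.415]
 [ 0.     0.415  0.91 ]
 [-1.     0.     0.   ]]
0 [[266.0, 191.0], [401.0, 198.0], [392.0, 236.0], [254.0, 228.0]]
0.1 [[271.0, 188.0], [403.0, 202.0], [387.0, 239.0], [252.0, 224.0]]
0.2 [[276.0, 184.0], [404.0, 206.0], [382.0, 243.0], [251.0, 220.0]]
0.3 [[282.0, 181.0], [405.0, 211.0], [376.0, 246.0], [251.0, 215.0]]
```

Run:
```python
from h import *
from cell import imaging,manip
f=imaging.grab_frame("top");g=imaging.grab_frame("scene")
for zz in (.55,.6,.65,.7): print(zz,[onz(f,u,v,zz).round(3)[:2].tolist() for u,v in [(97,40),(203,40),(147,76),(147,5)]])
for a,b in [((147,40),(223,-5)),((140,70),(223,20)),((203,50),(193,15)),((97,40),(253,8))]: print(tri(ray(f,*a),ray(g,*b)))
c=f["image"][0:200,60:320,::-1]; cv2.imwrite("pics/top2.png",cv2.resize(c,None,fx=3,fy=3,interpolation=cv2.INTER_CUBIC))
c=g["image"][0:300,150:400,::-1]; cv2.imwrite("pics/sc2.png",cv2.resize(c,None,fx=2,fy=2,interpolation=cv2.INTER_CUBIC))
```

```text
0.55 [[0.632, 0.529], [0.636, 0.363], [0.572, 0.444], [0.697, 0.458]]
0.6 [[0.599, 0.497], [0.603, 0.346], [0.544, 0.42], [0.658, 0.432]]
0.65 [[0.566, 0.466], [0.57, 0.329], [0.517, 0.397], [0.62, 0.407]]
0.7 [[0.533, 0.435], [0.537, 0.313], [0.489, 0.373], [0.581, 0.382]]
(array([0.58541145, 0.41514287, 0.63743501]), [np.float64(0.008890029410976451), np.float64(0.008890029410976281)])
(array([0.56745738, 0.4427175 , 0.59014772]), [np.float64(0.008474708948133711), np.float64(0.008474708948133748)])
(array([0.64984866, 0.38777149, 0.57588949]), [np.float64(0.047796106201074724), np.float64(0.0477961062010747)])
(array([0.53444079, 0.44250092, 0.64138005]), [np.float64(0.03515515240154316), np.float64(0.035155152401543134)])
```

View pics/top2.png

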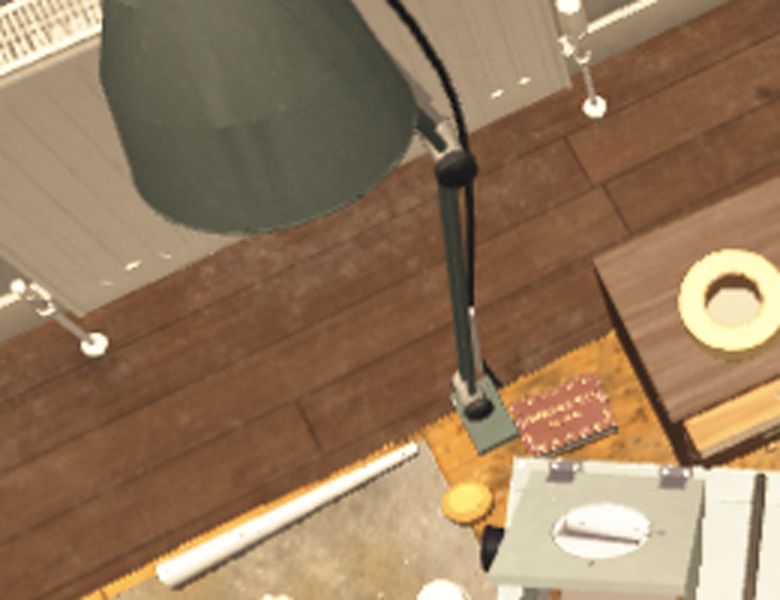

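View pics/sc2.png

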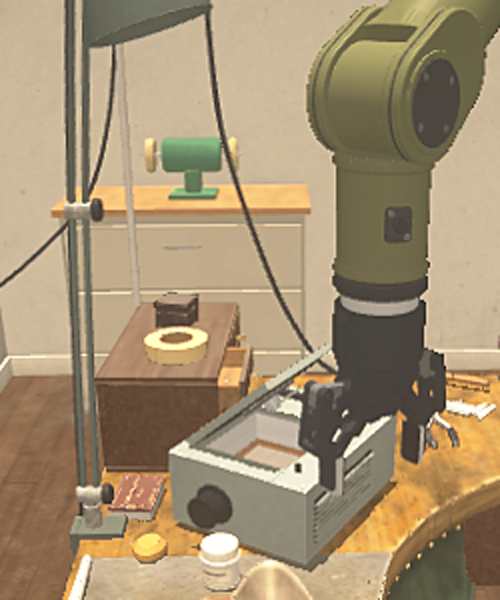

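```bash
cat >> h.py <<'E'
def shift(s,tgt,pos=None):
    "shift in tool axes (mm) from pose pos (default measured) to world tgt"
    return (tool(s).T@(np.array(tgt)-(s["eef_pos"] if pos is None else pos))*1000).round(1)
def angz(s):
    "tool z heading, deg cw from world +y"
    z=tool(s)[:,2]; return np.degrees(np.arctan2(z[0],z[1]))
E
python3 - <<'E'
from h import *
from cell import manip
s=manip.get_state()
print(angz(s),s["t"])
A=unit2w(Q,[[-.0138,.03,.265]])[0]; print(A,shift(s,[.36,.36,.265]),shift(s,A))
E
```

```text
24.51021988473096 0.95
[0.48622224 0.32379122 0.265     ] [ -33.7 -178.2 -148.1] [ -33.7 -308.1 -128.7]
```

```bash
python3 -m inch '[[[-0.03,-0.02,-0.018,-2,0],[-0.034,-0.05,-0.04,-5,0],[-0.034,-0.08,-0.065,-8,0],[-0.034,-0.11,-0.09,-11,0],[-0.034,-0.14,-0.116,-14,0],[-0.034,-0.165,-0.137,-14.5,0],[-0.034,-0.178,-0.148,-14.5,0],[-0.034,-0.178,-0.148,-14.5,0],[-0.034,-0.178,-0.148,-14.5,0]]]'
python3 - <<'E'
from h import *
from cell import manip,imaging
g=imaging.grab_frame("scene");cv2.imwrite("pics/sc3.png",g["image"][:,:,::-1])
g=imaging.grab_frame("wrist");cv2.imwrite("pics/wr3.png",g["image"][:,:,::-1])
s=manip.get_state()
print(s["qpos"],angz(s),s["t"],s["eef_pos"],s["width"])
A=unit2w(Q,[[-.0138,.03,.265]])[0]; print(shift(s,A))
E
```

```text
t: 1.85
eef_pos: [0.3597, 0.361, 0.2656]
tcp_rot: [0.123, 1.569, 1.519]
force: [0.3, 0.5, 0.3]
width: -0.002
[-0.68294592  0.50087482 -0.30296034  1.86237416  0.19825314  0.80641171
  0.30980373] 9.881169294478351 1.95 [0.35900927 0.36193245 0.26545483] 0.003701582784680237
[   0.4 -131.9  -15.7]
```

View pics/sc3.png

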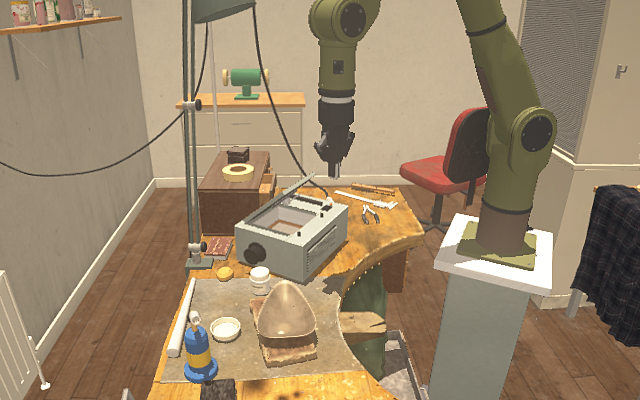

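View pics/wr3.png

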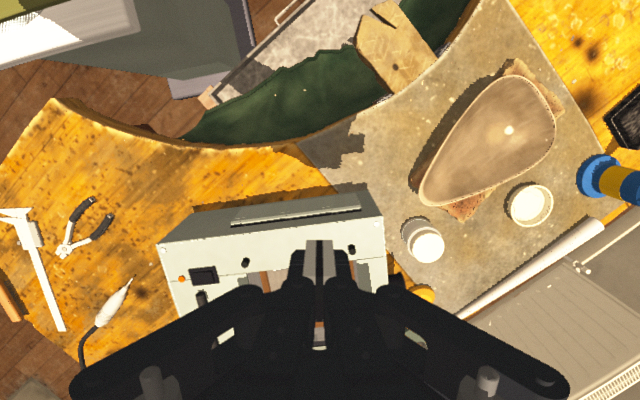

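The scene picture shows the closed fingertips at about (333,175), clear of the unit, and the hatch front edge rising to (312,180). The lamp shade, at (225,10), is well clear of the arm. The wrist picture shows the unit's front deck at (270,230), and the hand hides the hatch.

```bash
python3 -m inch '[[[0,-0.03,-0.003,0,0],[0,-0.06,-0.007,0,0],[0,-0.09,-0.011,0,0],[0,-0.115,-0.014,0,0],[0,-0.131,-0.016,0,0],[0,-0.131,-0.016,0,0],[0,-0.131,-0.016,0,0]]]'
python3 - <<'E'
from h import *
from cell import manip,imaging
g=imaging.grab_frame("scene");cv2.imwrite("pics/sc4.png",cv2.resize(g["image"][0:300,150:400,::-1],None,fx=2,fy=2))
s=manip.get_state()
print(s["qpos"],angz(s),s["t"],s["eef_pos"],s["force"])
for a in [.72,.6,.5,.4,.3,.2,.12,.06]:
    p=hpt(a,.146,.03); W=unit2w(Q,[p+[.011,0,0]])[0]
    print(a,shift(s,W))
E
```

```text
t: 2.65
eef_pos: [0.4848, 0.3231, 0.265]
tcp_rot: [1.214, 1.569, 2.612]
force: [-0.4, -0.3, 0.1]
width: -0.003
[-0.4919827   0.59974128 -0.29705444  1.65320524  0.20721201  0.92035738
  0.53272235] 9.847372005684177 2.7 [0.48427218 0.32327397 0.26515952] [-0.04378939  0.10133931  0.49685958]
0.72 [49.4 -4.   1.1]
0.6 [62.5  7.5 -0.5]
0.5 [74.4 15.9 -1.6]
0.4 [87.1 23.1 -2.6]
0.3 [100.5  29.   -3.4]
0.2 [114.4  33.5  -4. ]
0.12 [125.8  36.1  -4.4]
0.06 [134.5  37.4  -4.6]
```

View pics/sc4.png

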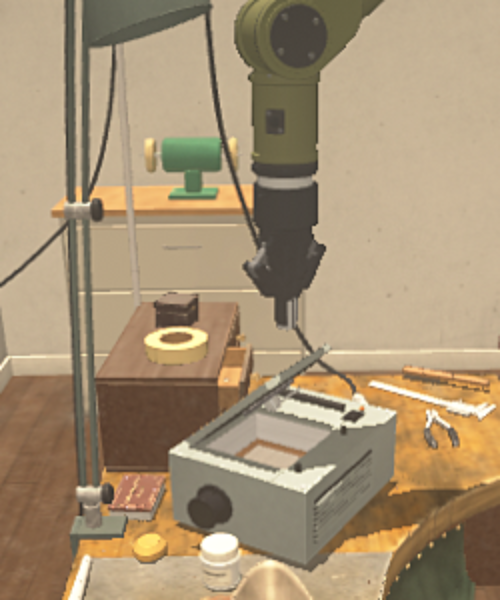

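The tips (288,325 in the zoom) sit above the hatch plate, behind its front edge at (325,350). Next I follow the arc down.

```bash
python3 -m inch '[[[0.02,-0.004,0.001,0,0],[0.04,-0.004,0.001,0,0],[0.05,-0.004,0.001,0,0],[0.0565,0.002,0,0,0],[0.0625,0.0075,-0.0005,0,0],[0.0685,0.0115,-0.001,0,0],[0.0745,0.016,-0.0015,0,0],[0.081,0.0195,-0.002,0,0],[0.087,0.023,-0.0025,0,0],[0.094,0.026,-0.003,0,0],[0.1005,0.029,-0.0035,0,0],[0.1075,0.0315,-0.0038,0,0]]]'
python3 - <<'E'
from h import *
from cell import manip,imaging
g=imaging.grab_frame("scene");cv2.imwrite("pics/sc5.png",cv2.resize(g["image"][0:300,150:400,::-1],None,fx=2,fy=2))
s=manip.get_state()
print(angz(s),s["t"],s["eef_pos"],s["force"])
for a in [.25,.2,.12,.06,.04]:
    p=hpt(a,.146,.03); W=unit2w(Q,[p+[.011,0,0]])[0]
    print(a,shift(s,W))
E
```

```text
t: 3.9
eef_pos: [0.4542, 0.3234, 0.1572]
tcp_rot: [1.971, 1.571, -2.916]
force: [0.3, -0.3, 0.3]
width: -0.002
9.984797522268762 3.95 [0.4530845  0.32292389 0.15613052] [ 0.00616566  0.47616935 -0.56527981]
0.25 [-1.7  0.9  2. ]
0.2 [5.3 3.  1.7]
0.12 [16.7  5.6  1.4]
0.06 [25.4  6.9  1.2]
0.04 [28.3  7.3  1.2]
```

View pics/sc5.png

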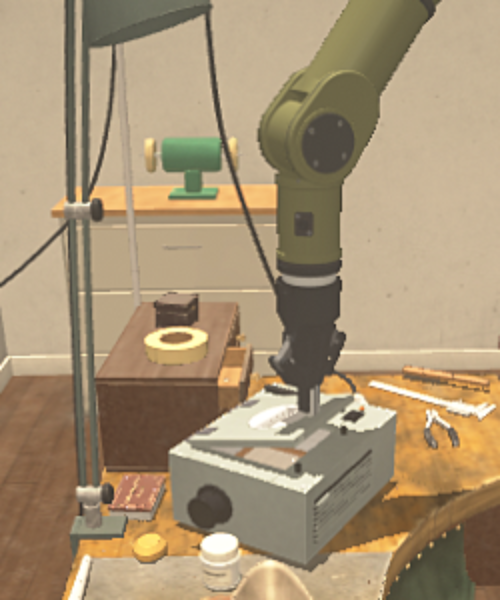

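The hatch has followed the tips down and its front edge is now at about (300,440). I continue to the buffers.

```bash
python3 -m inch '[[[0.005,0.002,0.001,0,0],[0.011,0.0035,0.001,0,0],[0.017,0.0055,0.001,0,0],[0.022,0.0065,0.001,0,0],[0.0265,0.007,0.001,0,0],[0.028,0.007,0.001,0,0],[0.028,0.007,0.001,0,0]]]'
python3 - <<'E'
from h import *
from cell import manip,imaging
s=manip.get_state()
print(angz(s),s["t"],s["eef_pos"],s["force"])
E
```

```text
t: 4.65
eef_pos: [0.4475, 0.3257, 0.1297]
tcp_rot: [1.785, 1.571, -3.102]
force: [-0.4, 0.9, 1.3]
width: -0.003
10.003933896192752 4.65 [0.44752416 0.32565137 0.12968555] [-0.35888153  0.90486263  1.28295311]
```

```bash
python3 -m inch '[[[0.002,0,0,0,0],[0.004,0,0,0,0],[0.004,0,0,0,0]]]'
python3 -m inch '[[[-0.02,0,0,0,0],[-0.05,0,0,0,0],[-0.09,0.02,0,0,0],[-0.1,0.05,-0.02,0,0],[-0.1,0.09,-0.04,0,0],[-0.1,0.13,-0.06,0,0],[-0.1,0.15,-0.08,0,0],[-0.1,0.15,-0.08,0,0]]]'
python3 - <<'E'
from h import *
from cell import manip,imaging,nets
f=imaging.grab_frame("top")
cv2.imwrite("pics/top6.png",cv2.resize(f["image"][135:255,195:355,::-1],None,fx=5,fy=5,interpolation=cv2.INTER_CUBIC))
for k in ["slot","hatch_front","filter_unit"]: print(k,[(r["uv"],r["conf"]) for r in nets.spot_point(f,k)][:2])
print(proj(f,unit2w(Q,[hpt(.057,.0905,.03,-.004),hpt(.057,.16,.03)])))
g=imaging.grab_frame("scene");cv2.imwrite("pics/sc6.png",cv2.resize(g["image"][150:300,220:380,::-1],None,fx=5,fy=5,interpolation=cv2.INTER_CUBIC))
for k in ["slot","hatch_front","filter_unit"]: print(k,[(r["uv"],r["conf"]) for r in nets.spot_point(g,k)][:2])
print(proj(g,unit2w(Q,[hpt(.057,.0905,.03,-.004),hpt(.057,.16,.03)])))
s=manip.get_state()
print(angz(s),s["t"],s["eef_pos"],s["force"])
E
```

```text
t: 4.95
eef_pos: [0.4473, 0.3257, 0.1258]
tcp_rot: [1.508, 1.57, 2.904]
force: [-1.8, -0.7, 2.2]
width: -0.002
t: 5.75
eef_pos: [0.2827, 0.2698, 0.2258]
tcp_rot: [2.814, 1.566, -2.071]
force: [0.7, 0.4, 0.3]
width: -0.001
slot [([263.8, 192.7], 0.86), ([259.4, 218.8], 0.47)]
hatch_front [([261.4, 219.1], 0.58)]
filter_unit [([280.9, 198.6], 0.87), ([214.6, 203.6], 0.25)]
[[263.08301198 194.60067841]
 [259.61500812 219.87686407]]
slot [([290.2, 218.9], 0.58)]
hatch_front [([310.5, 218.9], 0.93)]
filter_unit [([290.2, 250.4], 0.69)]
[[291.57625914 219.25827049]
 [315.21956893 219.17522842]]
10.06088627360937 6.15 [0.2868252  0.27340056 0.2256687 ] [ 0.51933534 -0.46758335  0.15592163]
```

View pics/top6.png

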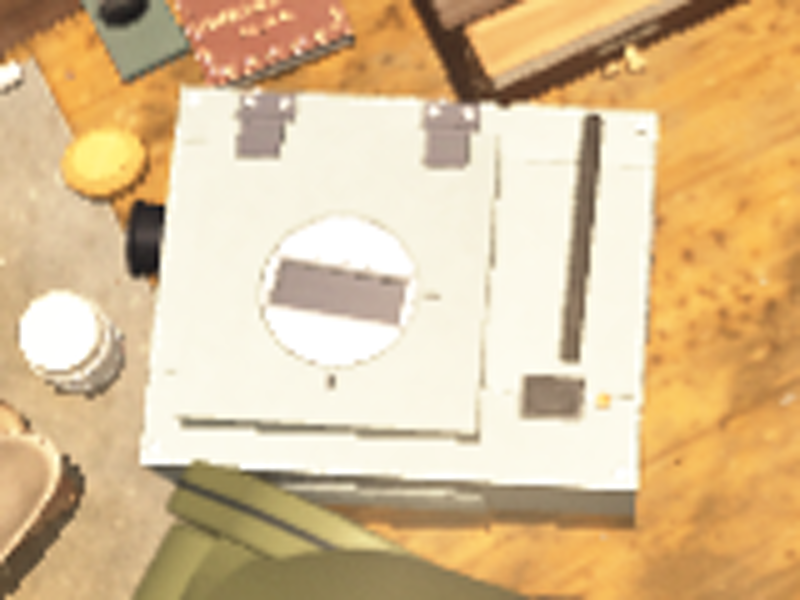

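View pics/sc6.png

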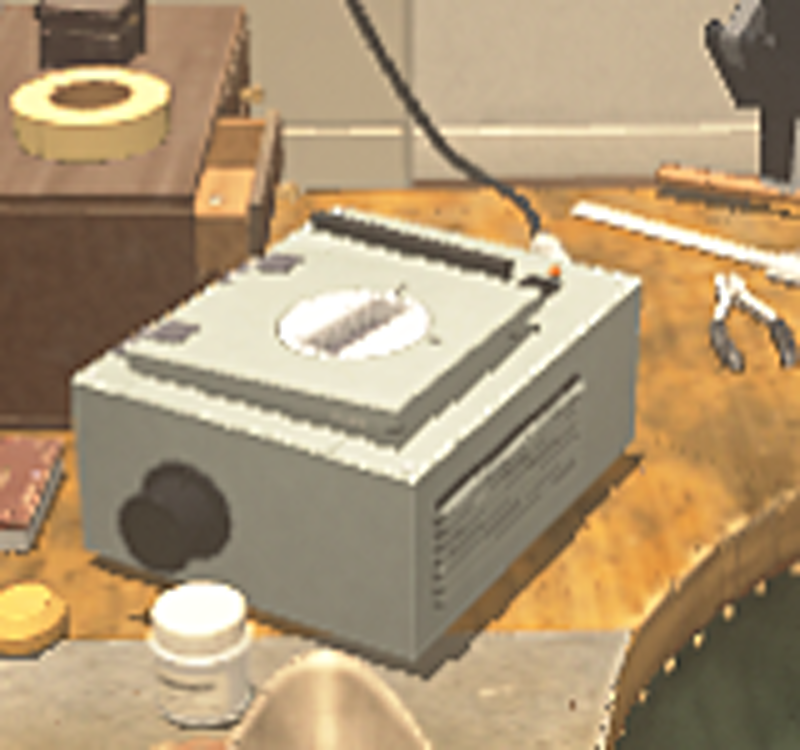

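Run:
```python
from h import *
from cell import manip,imaging,nets
f=imaging.grab_frame("top");g=imaging.grab_frame("scene")
im=f["image"]; 
import numpy as np
# dark slot region refined
z=lambda u,v:(195+(u-2)/5,135+(v-2)/5)
print("disc@.1274",onz(f,*z(338,291),.1274),"floor@.1134",onz(f,*z(340,292.5),.1134))
c=[onz(f,*z(*p),.1134) for p in [(280,260),(407,277),(402,325),(272,308)]]
c=np.array(c);print(c.round(4))
for a,b in [(0,1),(3,2)]:
    d=c[a]-c[b];print("len",np.linalg.norm(d),"cw from y",np.degrees(np.arctan2(d[0],d[1])))
print("pred disc,floor",unit2w(Q,[hpt(.057,.0905,.03),hpt(.057,.0905,.03,-.004)]))
zs=lambda u,v:(220+(u-2)/5,150+(v-2)/5)
print("tri disc",tri(ray(f,*z(338,291)),ray(g,*zs(354,324))))
# scene corners of deck
print("scene deck near corner", onz(g,*zs(414,484),.11),"model",unit2w(Q,[[-.1,.125,.11]]))
print("hatch front left top", tri(ray(g,*zs(398,412)),ray(f,*z(180,415))), unit2w(Q,[hpt(.057,.16,.105)]))
r=nets.cut_out(f,"fastener")[0]; v,u=np.nonzero(r["region"]);print(r["conf"],u.mean(),v.mean(),u.min(),u.max(),v.min(),v.max())
```

```text
disc@.1274 [0.49121391 0.32391386 0.1274    ] floor@.1134 [0.49379441 0.32504608 0.1134    ]
[[0.5103 0.3566 0.1134]
 [0.5026 0.2912 0.1134]
 [0.4774 0.2927 0.1134]
 [0.485  0.3592 0.1134]]
len 0.06580784712157514 cw from y 6.740847683424537
len 0.06697231386730007 cw from y 6.538481528117219
pred disc,floor [[0.4907358  0.32362369 0.12713947]
 [0.48993878 0.32365327 0.1131622 ]]
tri disc (array([0.49206504, 0.32431397, 0.12660203]), [np.float64(0.0006887283956545628), np.float64(0.0006887283956545059)])
scene deck near corner [0.40447999 0.42506253 0.11      ] model [[0.40360525 0.42192313 0.11      ]]
hatch front left top (array([0.42655331, 0.39874704, 0.12899455]), [np.float64(0.000410238405590955), np.float64(0.0004102384055908287)]) [[0.42417828 0.40114575 0.13109882]]
0.93 262.3534246575342 193.2917808219178 247 278 179 207
```

Run:
```python
from h import *
from cell import manip
s=manip.get_state(); print(s["eef_pos"],shift(s,[.491,.324,.17]))
```

```text
[0.2863352  0.27301107 0.22567558] [  55.7 -192.7   85.9]
```

```bash
python3 -m inch '[[[0,-0.03,0.015,-1,0],[0,-0.07,0.035,-2,0],[0,-0.11,0.05,-3,0],[0.01,-0.15,0.067,-3.5,0],[0.025,-0.18,0.08,-3.5,0],[0.04,-0.193,0.086,-3.5,0],[0.055,-0.193,0.086,-3.5,0],[0.055,-0.193,0.086,-3.5,0],[0.055,-0.193,0.086,-3.5,0]]]'
python3 - <<'E'
from h import *
from cell import manip,imaging
g=imaging.grab_frame("scene");cv2.imwrite("pics/sc7.png",cv2.resize(g["image"][150:300,220:380,::-1],None,fx=5,fy=5,interpolation=cv2.INTER_CUBIC))
f=imaging.grab_frame("top")
cv2.imwrite("pics/top7.png",cv2.resize(f["image"][135:255,195:355,::-1],None,fx=5,fy=5,interpolation=cv2.INTER_CUBIC))
s=manip.get_state()
print(angz(s),s["t"],s["eef_pos"],s["force"],s["qpos"])
print("tip px zoom scene",(proj(g,s["eef_pos"])-[220,150])*5+2, "slot mouth", (proj(g,[.4915,.324,.127])-[220,150])*5+2)
print(shift(s,[.491,.324,.135]))
E
```

```text
t: 7.2
eef_pos: [0.4907, 0.324, 0.1707]
tcp_rot: [2.084, 1.57, -2.741]
force: [1.0, 0.8, 0.3]
width: 0.001
6.483215784621949 7.3 [0.491063   0.32444028 0.17166775] [ 0.54856415  0.08833581 -0.41860479] [-0.50215087  0.72347593 -0.27672668  1.73634361  0.27800103  0.71908258
  0.53445508]
tip px zoom scene [[355.86126395 244.20815061]] slot mouth [[356.5629281 323.6790119]]
[36.7  0.  -0.5]
```

View pics/sc7.png

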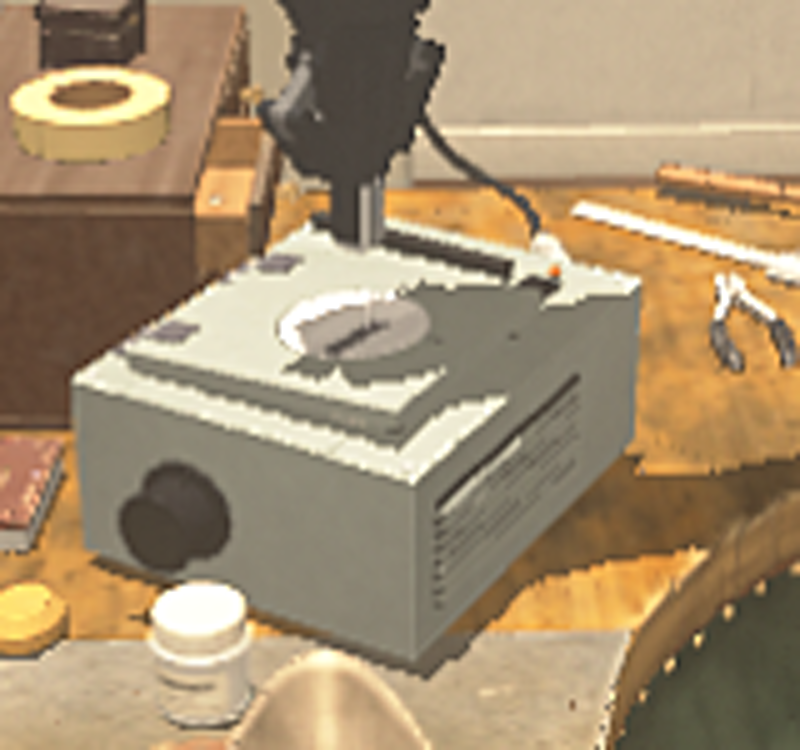

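View pics/top7.png

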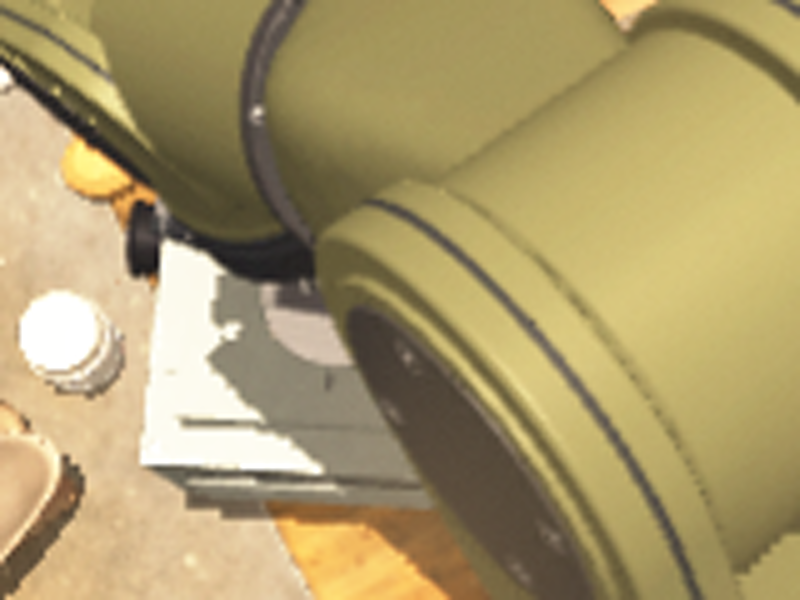

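The tips show at about (358,242) in the zoom, within 3 px of the predicted spot and directly above the slot (355,324). I descend slowly.

```bash
python3 -m inch '[[[0.01,0,0,0,0],[0.02,0,0,0,0],[0.03,0,0,0,0],[0.037,0,0,0,0],[0.042,0,0,0,0],[0.047,0,0,0,0],[0.05,0,0,0,0],[0.05,0,0,0,0]]]'
python3 - <<'E'
from h import *
from cell import manip
s=manip.get_state(); print(angz(s),s["t"],s["eef_pos"],s["force"],s["ft_torque"])
E
```

```text
t: 8.1
eef_pos: [0.4917, 0.3242, 0.1207]
tcp_rot: [-0.997, 1.57, 0.46]
force: [1.3, 0.1, 0.2]
width: 0.005
6.528610633655129 8.1 [0.49170752 0.32416064 0.12068639] [1.32926202 0.14090119 0.23979977] [-0.02582539 -0.3191496   0.01608993]
```

The tips are in the slot with no vertical load. I continue to the floor and press.

```bash
python3 -m inch '[[[0.003,0,0,0,0],[0.006,0,0,0,0],[0.009,0,0,0,0],[0.012,0,0,0,0],[0.012,0,0,0,0]]]'
python3 - <<'E'
from h import *
from cell import manip
s=manip.get_state(); print(angz(s),s["t"],s["eef_pos"],s["force"],s["ft_torque"])
E
```

```text
t: 8.6
eef_pos: [0.4917, 0.3242, 0.1092]
tcp_rot: [-1.103, 1.569, 0.354]
force: [1.5, -1.2, 3.4]
width: -0.001
6.518413018507995 8.6 [0.4916504  0.32416258 0.10915711] [ 1.46673301 -1.23740411  3.38252903] [-0.07767689 -0.38208679 -0.01355235]
```

```bash
python3 -m inch '[[[0.002,0,0,0,0],[0.004,0,0,0,0],[0.005,0,0,0,0],[0.005,0,0,0,0]]]'
python3 - <<'E'
from h import *
from cell import manip
s=manip.get_state(); print(angz(s),s["t"],s["eef_pos"],s["force"],s["ft_torque"])
E
```

```text
t: 9.0
eef_pos: [0.4918, 0.3243, 0.1076]
tcp_rot: [-1.24, 1.568, 0.217]
force: [-3.0, -4.5, 30.5]
width: -0.004
6.533489247779709 9.0 [0.49183779 0.32425301 0.10757065] [-2.97435336 -4.52165635 30.51148718] [-1.06246866e+00  8.16977456e-01 -8.67500891e-04]
```

The tool stops at z = 0.1076 with 30 N, so the hatch is home. Next I turn clockwise while pressing.

```bash
python3 -m inch '[[[0,0,0,0,0],[0,0,0,4,0],[0,0,0,9,0],[0,0,0,14,0],[0,0,0,19,0],[0,0,0,24,0],[0,0,0,29,0],[0,0,0,34,0],[0,0,0,39,0],[0,0,0,44,0],[0,0,0,49,0],[0,0,0,54,0]]]'
python3 - <<'E'
from h import *
from cell import manip
s=manip.get_state(); print(angz(s),s["t"],s["eef_pos"],s["force"],s["ft_torque"],s["qpos"])
E
```

```text
t: 10.2
eef_pos: [0.4929, 0.325, 0.1076]
tcp_rot: [0.07, 1.565, 0.581]
force: [-3.0, -2.3, 27.8]
width: 0.002
60.73155472230626 10.2 [0.49290872 0.32497146 0.10763501] [-2.95172733 -2.31940418 27.7608324 ] [-0.67362859  0.477859    0.06400867] [-0.66856487  0.80929398  0.01280427  1.7870692  -0.01716432  0.53969138
 -0.13422365]
```

```bash
python3 -m inch '[[[0,0,0,5,0],[0,0,0,10,0],[0,0,0,15,0],[0,0,0,20,0],[0,0,0,25,0],[0,0,0,30,0],[0,0,0,34,0],[0,0,0,36,0]]]'
python3 - <<'E'
from h import *
from cell import manip
s=manip.get_state(); print(angz(s),s["t"],s["eef_pos"],s["force"],s["ft_torque"],s["qpos"])
E
```

```text
t: 11.0
eef_pos: [0.4938, 0.3251, 0.1076]
tcp_rot: [0.665, 1.563, 0.549]
force: [-1.1, -1.9, 27.6]
width: 0.001
96.65835330370962 11.0 [0.49378731 0.3251474  0.10763638] [-1.10616193 -1.89660327 27.60227119] [-0.46308689  0.17217241  0.09509091] [-0.76133849  0.81995827  0.17673367  1.79141683 -0.24945334  0.54447897
 -0.54266782]
```

```bash
python3 -m inch '[[[0,0,0,3,0],[0,0,0,6,0],[0,0,0,8,0],[0,0,0,8,0]]]'
python3 - <<'E'
from h import *
from cell import manip
s=manip.get_state(); print(angz(s),s["t"],s["eef_pos"],s["force"],s["ft_torque"])
E
```

```text
t: 11.4
eef_pos: [0.4936, 0.3247, 0.1076]
tcp_rot: [0.768, 1.564, 0.513]
force: [-1.3, -3.0, 28.0]
width: 0.001
104.58661280420823 11.4 [0.4935949  0.32467343 0.10762447] [-1.27233323 -3.01805053 27.96539224] [-0.59845873  0.36382063  0.15750653]
```

```bash
for i in 1; do python3 -m inch '[[[0,0,0,3,0],[0,0,0,6,0],[0,0,0,6,0]]]'; done
python3 - <<'E'
from h import *
from cell import manip
s=manip.get_state(); print(angz(s),s["t"],s["eef_pos"],s["force"],s["ft_torque"])
E
```

```text
t: 11.7
eef_pos: [0.4935, 0.3244, 0.1076]
tcp_rot: [0.852, 1.565, 0.492]
force: [-2.1, -2.6, 27.4]
width: 0.001
110.61193729653836 11.7 [0.49346874 0.32441865 0.10761511] [-2.09563907 -2.61414605 27.43161813] [-0.69652505  0.40832628  0.10830292]
```

```bash
python3 -m inch '[[[0,0,0,4,0],[0,0,0,8,0],[0,0,0,8,0]]]'
python3 - <<'E'
from h import *
from cell import manip,imaging
s=manip.get_state(); print(angz(s),s["t"],s["eef_pos"],s["force"],s["ft_torque"])
g=imaging.grab_frame("scene");cv2.imwrite("pics/sc8.png",cv2.resize(g["image"][180:260,250:350,::-1],None,fx=8,fy=7,interpolation=cv2.INTER_CUBIC))
E
```

```text
t: 12.0
eef_pos: [0.4934, 0.3242, 0.1076]
tcp_rot: [0.96, 1.565, 0.459]
force: [-1.9, -2.6, 28.4]
width: 0.001
118.64989985459752 12.0 [0.49343401 0.32415218 0.10763121] [-1.86965091 -2.60062559 28.36954762] [-0.71584704  0.48309277  0.05640528]
```

View pics/sc8.png

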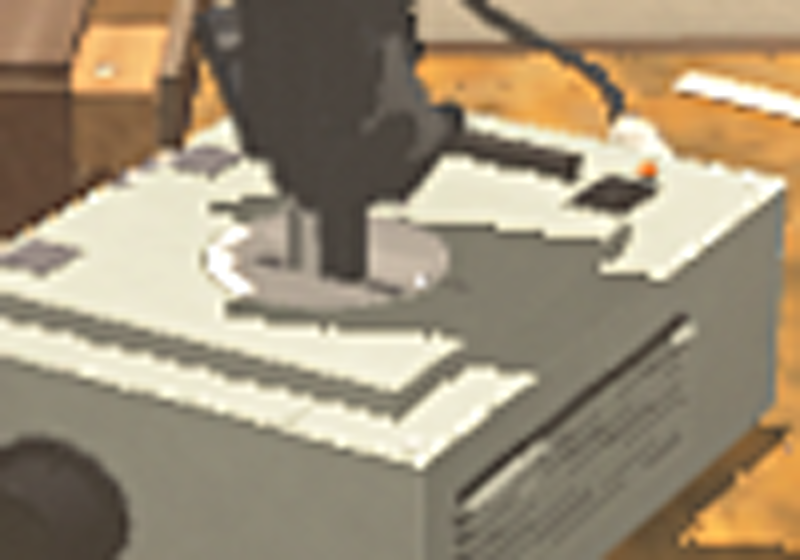

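In the picture the slot now runs roughly along x, from (255,262) to (400,292). The torque has dropped, so the tips are slipping in the slot. I unload, untwist slightly, lift off and look.

```bash
python3 -m inch '[[[-0.0035,0,0,0,0],[-0.0045,0,0,0,0],[-0.0045,0,0,-6,0],[-0.0045,0,0,-12,0],[-0.01,0,0,-14,0],[-0.02,0,0,-14,0],[-0.035,0,0,-14,0],[-0.06,0,0,-14,0],[-0.06,0,0,-14,0]]]'
python3 - <<'E'
from h import *
from cell import manip
s=manip.get_state(); print(angz(s),s["t"],s["eef_pos"],s["force"],s["ft_torque"]); print(shift(s,[.30,.26,.22]))
E
```

```text
t: 12.95
eef_pos: [0.4926, 0.3252, 0.1668]
tcp_rot: [0.899, 1.566, 0.644]
force: [0.6, -0.4, 0.3]
width: -0.002
104.59965544924711 12.95 [0.49255328 0.32516707 0.16677059] [ 0.6115963  -0.4359989   0.34134515] [ 0.02546874  0.00925418 -0.00324185]
[ -54.3 -111.4 -169.7]
```

```bash
python3 -m inch '[[[-0.03,0,0,0,0],[-0.054,-0.02,-0.03,0,0],[-0.054,-0.045,-0.07,0,0],[-0.054,-0.07,-0.105,0,0],[-0.054,-0.09,-0.14,0,0],[-0.054,-0.11,-0.17,0,0],[-0.054,-0.11,-0.17,0,0],[-0.054,-0.11,-0.17,0,0]]]'
python3 - <<'E'
from h import *
from cell import manip,imaging
f=imaging.grab_frame("top");g=imaging.grab_frame("scene")
cv2.imwrite("pics/top9.png",cv2.resize(f["image"][135:255,195:355,::-1],None,fx=5,fy=5,interpolation=cv2.INTER_CUBIC))
cv2.imwrite("pics/sc9.png",cv2.resize(g["image"][150:300,220:380,::-1],None,fx=5,fy=5,interpolation=cv2.INTER_CUBIC))
s=manip.get_state(); print(angz(s),s["t"],s["eef_pos"],s["force"],s["qpos"])
E
```

```text
t: 13.75
eef_pos: [0.2985, 0.2604, 0.2179]
tcp_rot: [2.051, 1.57, 1.798]
force: [0.6, 0.7, 0.2]
width: 0.002
104.55638354021585 13.85 [0.30020324 0.26103876 0.21789165] [ 0.55597997  0.68413027 -0.00961335] [-1.02520716  0.45094648  0.28526455  2.2418937  -0.26945011  0.47763675
 -0.78092687]
```

View pics/top9.png

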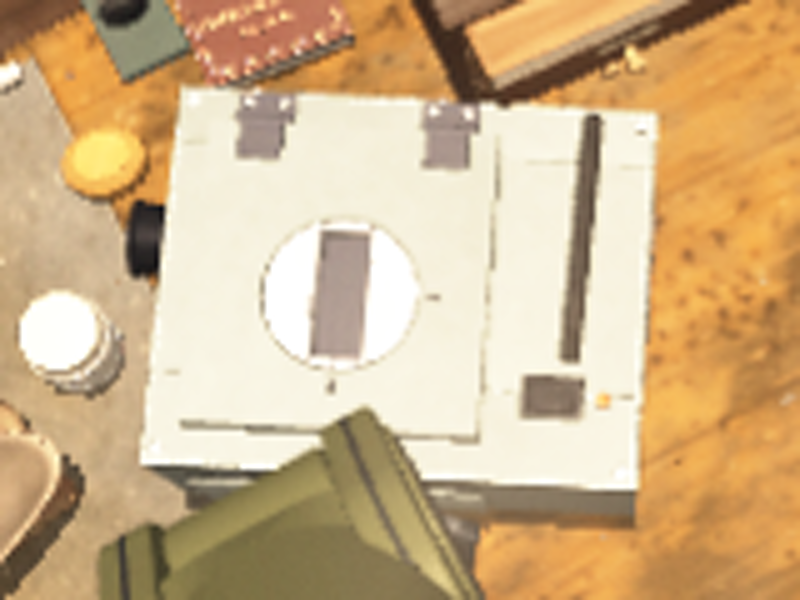

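View pics/sc9.png

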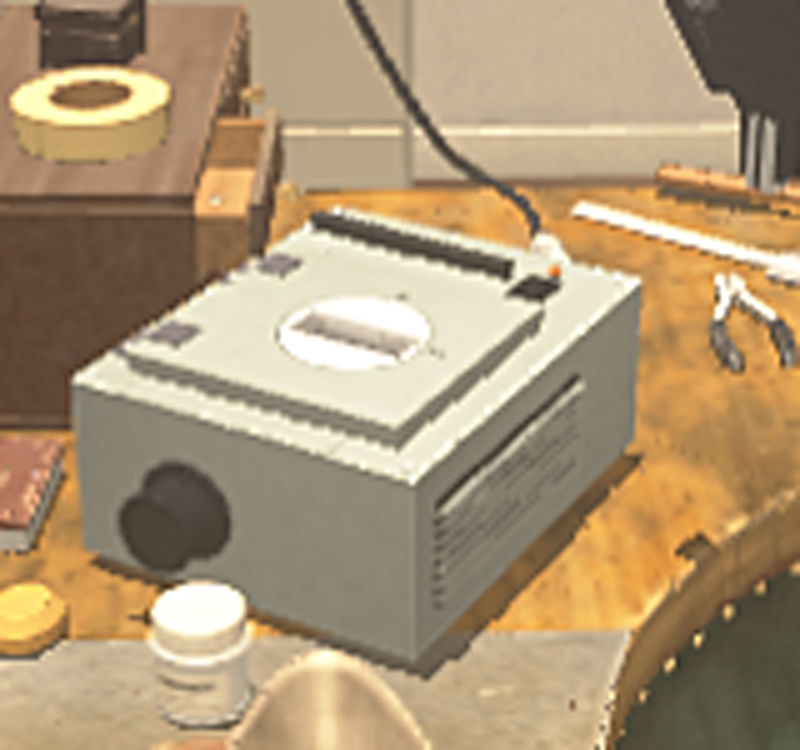

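Run:
```python
from h import *
z=lambda u,v:(195+(u-2)/5,135+(v-2)/5)
from cell import imaging
f=imaging.grab_frame("top");g=imaging.grab_frame("scene")
c=np.array([onz(f,*z(*p),.119) for p in [(320,232),(310,355),(370,232),(360,358)]])
print(c.round(4))
for a,b in [(0,1),(2,3)]:
    d=c[a]-c[b];print("len",np.linalg.norm(d),"cw from y",np.degrees(np.arctan2(d[0],d[1])))
# subpixel: segment dark in green channel
im=f["image"].astype(float).mean(2)[175:215,240:285]
m=(im<170).astype(np.uint8); n,l,st,ce=cv2.connectedComponentsWithStats(m)
for i in range(1,n):
    if st[i,4]>40:
        v,u=np.nonzero(l==i); w=255-im[v,u]
        P=np.array([onz(f,uu+240,vv+175,.119)[:2] for uu,vv in zip(u,v)])
        cm=np.average(P,0,w);C=np.cov((P-cm).T,aweights=w);e,V=np.linalg.eigh(C);d=V[:,1]
        print(st[i],cm,"cw from y",np.degrees(np.arctan2(d[0],d[1])),e**.5*12**.5)
# hatch front height
zs=lambda u,v:(220+(u-2)/5,150+(v-2)/5)
print("front-left corner",tri(ray(g,*zs(393,432)),ray(f,*z(181,423))))
print("model home",unit2w(Q,[hpt(0,.16,.105)]),"(buffers)",unit2w(Q,[hpt(.057,.16,.105)]))
for a in (0,.057): print((proj(g,unit2w(Q,[hpt(a,.16,.105),hpt(a,.16,-.045)]))-[220,150])*5+2)
```

```text
[[0.524  0.336  0.119 ]
 [0.4598 0.3376 0.119 ]
 [0.5245 0.3105 0.119 ]
 [0.4587 0.3124 0.119 ]]
len 0.06429063530296716 cw from y 91.46488431884273
len 0.06586604166574749 cw from y 91.66240753928264
[ 17   6  12  25 241] [0.49327523 0.32458651] cw from y -86.78269413598652 [0.02499926 0.06501605]
front-left corner (array([0.42600313, 0.40102985, 0.11898914]), [np.float64(0.002258273306640532), np.float64(0.0022582733066405696)])
model home [[0.42334931 0.40117652 0.122     ]] (buffers) [[0.42417828 0.40114575 0.13109882]]
[[402.44772805 429.09679806]
 [548.34136253 306.70943145]]
[[400.85243865 411.63413623]
 [547.35570395 290.66912834]]
```

The slot heading is 91.5–93° against an expected 92.1° when locked, and the hatch front corner lies at the home row (432 against 429; on the buffers it would be 411). Nothing is touching and nothing else has moved, so I hand in.

Run:
```python
from cell import manip
s=manip.get_state();print(s["force"],s["t"]);print(manip.finish_job())
```

```text
[ 0.31177375 -0.04263019 -0.49557721] 13.95
the job is handed in; nothing more can be done
None
```

The hatch is pressed home and locked with the fastener at its stop, and I handed the job in at 13.95 s of the 48 s allowed. The hand-in reports no verdict.

**What I did:** I pushed the hatch down onto its buffers with the closed fingertips. I then set the tips in the slot and pressed until the tool stopped at z = 0.1076 m with about 28–30 N. I turned clockwise past the stop, unloaded, backed off the twist and lifted away.

**Last checks:**
- **Fastener:** the slot lies at 91.5–93.2°, where 92.1° is expected when locked. That puts the fastener within about 1.5° of its stop.
- **Hatch:** its front edge stays at the home position with nothing touching it. In the zoomed scene picture it is at row 432, against a predicted 429 at home and 411 on the buffers.
- **Force and surroundings:** the wrist force was about zero. By eye, the pen, jar and wax in the top picture, and the cutters and the visible part of the calliper in the scene picture, were where they started. I did not check the brush in the last pictures.

**What disagreed:**
- **Torque at the stop:** there was no sharp rise. It peaked at about 0.16 N m and then fell as the fingertips slipped round inside the slot, so I judged the stop from the pictures.
- **Front corner height:** its triangulated height came out 3 mm below the model, at 0.119 m against 0.122 m. The two camera rays missed each other by about 2 mm each.

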